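# Blank off a dust-extraction port with its bayonet cap

## Robot

A 6-joint arm with a two-finger parallel gripper is mounted at the origin on the work surface. World frame = base frame: x ahead of the robot, y to its left, z up, the work surface at z = 0. Lengths are in mm, angles in rad, forces in N, time in s.
With the tool pointing down it reaches from about 275 to 975 mm from the base axis. Payload 8.4 kg.
Tool frame: the origin (TCP) lies at the very end of the fingers, on their centre line; the grasp point (between the pads) lies 19 mm behind it; z points along the fingers, y is the line along which they close (so a half turn about z gives the same grasp; the last joint's range is limited). The gripper opens to 92 mm and grips with 3 to 60 N. Pads are 20 mm wide; open, the fingers measure 128 mm over their backs; the gripper's body (75 mm by 189 mm) begins 69 mm behind the grasp point.
Start: joints at [-1.178, 0.353, 1.633, -0, 1.155, -0.002], TCP at [240.388, -576.924, 214.583] pointing down, gripper open.
Joint ranges: [-2.63, 2.63], [-0.92, 2.1], [0.06, 2.66], [-1.3, 4.44], [0, 2.69], [-3.02, 3.02]. Speed limits (rad/s): [2.22, 2.22, 2.79, 3.14, 3.14, 3.14].

## Interface

Orientations are given as [roll, pitch, yaw] about the fixed x, y, z axes, in that order (R = Rz(yaw) Ry(pitch) Rx(roll)).
In Python, from cell import manip gives the robot as it stands.
- The arm moves only by the shell command python3 -m jog 'ROWS'. ROWS is JSON, a list of rows, each a list of 7 numbers: the turn, a rotation vector about the tool's x, y, z in rad, then the shift along the tool's x, y, z in m, then the gripper's target within -1 to 1 (fully open at 1, half-way at 0, shut at -1). A call has 1 to 8 rows; each row is the pose to reach, as a shift and turn from the pose commanded when the call began, along the tool's axes at that moment; what a row does not reach only later rows make up. A row lasts 1/12 s, in which the tool goes at most 41.7 mm and 7.16 degrees, less where a joint would pass 70% of its speed; a pose out of reach is approached as far as the arm can. A call with a gripper value outside its range is refused whole. The fingers move at their own pace and stop on an object; the grip force is fixed at half the most. Time passes only in rows, so rows that repeat a pose let the fingers close. It gives the time, the measured TCP pose, the force, the opening and the grip force at its end, in the units of the state.
- manip.get_state(): the state, without advancing time (a new reading comes with each control period).
- manip.get_image(name): name is "scene" or "top"; returns a dict with "frame" (384x512x3 uint8, red, green, blue), "intrinsics" (3x3 intrinsics, pixels), "position" and "attitude" of the camera in the world. Camera axes: x right, y up, looking along -z (the intrinsics and any distortion apply to the point x, -y, -z); pixel columns grow to the right and rows downward; lengths in mm; the calibration is good to about 2 mm. A picture is of the moment at which its call begins. There is no depth.
- manip.close_job(): hands the job in; it is judged then, once.
Trained networks look in a picture, given as the dict that the camera call returned (one of the last four; its "shot" number tells which), for a name from the list of things; names that differ only in an ending like _2 or _b are one class to them, and where a whole thing is asked for, a point or a joint stands for the part that bears it (a point fixed in the world has none). Each returns a list of dicts, best first, with "p" (0 to 1); they miss things now and then, are a little off and sometimes report something else, mostly with a low value. They report only what shows in the picture. A call takes as long as a camera call. They do not tell look-alikes from the thing itself.
- manip.look_for(label, picture): "pixel" ([row, column] in pixels, amid what is visible of it).
The state is a dict: "time_s": time; "joints": joint angles; "qd": joint speeds; "effort": joint torques, N m; "tcp_pos": TCP position; "ee_rot": TCP orientation; "force": force on the tool from outside, world axes, zero at the start; "ft_torque": the same for the moment, N m; "width": opening from 0.0 (shut) to 1.0 (fully open); "finger_force": force on a finger pad.
Only numpy, scipy, OpenCV 4.12 (cv2) and the standard library are available. Lean on these libraries where they do the work, as an engineer would, in place of code of your own. Each camera call takes 0.05 s, during which the arm holds its last target. There are 200 camera calls.

## Task

The extraction port on the green box is out of use: pick up the blanking cap that has three lugs (not the plain lid), hang it on the port with its lugs down in the open mouths beside the hooks, then twist it clockwise, seen from above, until you feel all three lugs drop into the hidden locking notches, and leave it there level, fully down and released. Twist gently with only light pressure, do not force it against the stops (never over 20 newtons between cap and port), and leave the other things where they are.

Things in the scene. Friction and masses are not known exactly. Their poses are not given: they have to be found in the camera images.
- cap: Loose round aluminium blanking cap, 0.4 to 0.65 kg. Origin: centre of its underside, z up. Open-bottomed skirt (outer diameter 88, inner 74, z 0 to 24 mm) under a disc (diameter 92, z 24 to 30 mm), with a bar handle on top. Three lugs at the foot of the skirt, at 0, 120 and 240 degrees from its x, each 12 mm wide, z 0 to 8 mm, reaching to radius 60 mm.
- cap_handle (a point): Middle of the cap's black bar handle, on the cap's axis, 50 mm above its underside. The bar is 60 mm long along the cap's x (it points at one lug), 14 mm thick along y, and stands from 30 to 62 mm above the cap's underside. On the port, with a push of 4 N besides its weight, sliding it round takes about 0.3 N m; over 0.5 N m the lugs are at the stops.
- port: Fixed green sheet-metal box, 200 x 200 x 90 mm high, bayonet port in the middle of its top. Origin: centre of the box's underside, z up; the port's axis is z. A central spigot (diameter 68 mm, z 90 to 116 mm, tapered tip) over which the cap's skirt fits with 3 mm play all round stands inside a ring of three hooks (outer diameter 138 mm, top z 119 mm).
- port_mouth (a point): Floor of one of three open mouths between the hooks, at 0, 120 and 240 degrees from the port's x; this one at 0, 55 mm off the axis. Each is some 32 degrees wide and takes any lug from above. A lug rests on a ledge at port z 102 mm (so does the cap's origin), firm up to 12 N, then giving 3 N/mm. Anticlockwise (from above) is a wall; clockwise the ledge runs under the hook.
- port_hook (a point): On top of the hook clockwise of that mouth, 50 degrees round and 60 mm off the axis. Its lip (port z 114 to 119 mm, inner radius 51 mm) hides the ledge, which ends in a notch 6 mm deep and 17 mm wide, with an upright stop right behind. The unseen notch middle lies 30 to 66 degrees clockwise of the mouth's middle, differing each time. With lugs in the notches the cap's origin is at z 96.
- lid: Bystander: a loose plain round lid without lugs, same disc and handle as the cap, diameter 92 mm, 62 mm high. Origin: centre of its underside.
- jar: Bystander: loose screw-top glass jar, diameter 64, 85 mm high. Origin: centre of its underside.
- offcut: Bystander: loose pale wood offcut, 60 x 160 x 38 mm. Origin: centre of its underside.
- wrench: Bystander: loose steel wrench lying on the table to the right of the green box.
- brush: Bystander: loose bench brush lying on the table.
- glue: Bystander: loose white bottle with black cap, diameter 60, 170 mm high. Origin: centre of its underside.
- pushstick: Bystander: loose plywood push stick lying flat, about 190 mm long, 18 mm thick.
Things that resemble listed ones, but are neither listed nor needed, are in the scene too. Leave any red or turquoise look-alike of the cap alone.

How it is judged:
By the outcome, as a careful person would: the job done as asked, in the order asked, and still so for the second after the job is handed in, with the robot touching nothing.
It also fails if it takes over 64 s, if anything falls off the work surface, if the arm or the gripper's body presses on something with over 40 N, if the wrist force passes 120 N, or if a joint passes its speed limit or range.

## Working session

There is one attempt and no reset: what is moved stays moved. The work goes in short steps, Python scripts to look and compute and a shell command to move; the robot and the scene stay as the last step left them, time stands still between calls to the robot, and variables do not carry over. Pictures are saved under pics/ and viewed, at most 10 in all, crops included, and the job is handed in when it is done.

```bash
mkdir -p pics; ls; cat > h.py <<'E'
import numpy as np, cv2
from scipy.spatial.transform import Rotation as R
from cell import manip
def save(im,fn,box=None,scale=1):
    f=im["frame"][:,:,::-1]
    if box: r0,r1,c0,c1=box; f=f[r0:r1,c0:c1]
    cv2.imwrite("pics/"+fn,cv2.resize(f,None,fx=scale,fy=scale,interpolation=cv2.INTER_CUBIC))
def rot(im):
    a=np.array(im["attitude"],float)
    return a if a.shape==(3,3) else R.from_euler("xyz",a).as_matrix()
def world(im,px,z):
    K=np.array(im["intrinsics"]); d=np.linalg.inv(K)@[px[1],px[0],1]; d=rot(im)@[d[0],-d[1],-d[2]]
    p=np.array(im["position"]); return p+d*(z-p[2])/d[2]
def pix(im,P):
    K=np.array(im["intrinsics"]); c=rot(im).T@(np.array(P)-im["position"]); v=K@[c[0],-c[1],-c[2]]; return v[1]/v[2],v[0]/v[2]
E
python3 - <<'E'
from h import *
for n in ("scene","top"):
    im=manip.get_image(n); save(im,n+"0.png",scale=1.5)
    print(n,{k:v for k,v in im.items() if k!="frame"})
    for l in ("cap","cap_handle","port","port_mouth","port_hook","lid"):
        for d in manip.look_for(l,im)[:5]: 
            z={"cap":25,"cap_handle":50,"port":90,"port_mouth":102,"port_hook":119,"lid":25}[l]
            print(l,np.round(d["pixel"],1),round(d["p"],2),world(im,d["pixel"],z).round(0))
print(manip.get_state())
E
```

```text
pics
scene {'intrinsics': array([[369.7274826 ,   0.        , 255.32966283],
       [  0.        , 369.7274826 , 192.61105664],
       [  0.        ,   0.        ,   1.        ]]), 'position': array([1232.8986679 ,  470.22476078, 1137.99685129]), 'attitude': array([ 7.00615843e-01, -9.38949504e-04,  2.18828693e+00]), 'shot': 1}
cap [297.3 372.2] 0.88 [607. 483.  25.]
cap [228.9 305.3] 0.83 [502. 176.  25.]
cap [203.2 338.4] 0.74 [325. 219.  25.]
cap [146.3 249.9] 0.62 [ 263. -246.   25.]
cap_handle [230.8 304.5] 0.9 [528. 184.  50.]
cap_handle [146.9 252.3] 0.74 [ 282. -220.   50.]
cap_handle [300.1 370.7] 0.62 [632. 482.  50.]
cap_handle [200.1 338. ] 0.58 [333. 216.  50.]
port [192.5 227.6] 0.95 [ 571. -125.   90.]
port_mouth [190.2 228.6] 0.94 [ 568. -122.  102.]
port_hook [190.2 228.6] 0.66 [ 579. -112.  119.]
lid [264.  327.7] 0.94 [583. 311.  25.]
lid [177.  153.7] 0.48 [ 639. -459.   25.]
top {'intrinsics': array([[363.16154767,   0.        , 256.22510176],
       [  0.        , 363.16154767, 194.87913445],
       [  0.        ,   0.        ,   1.        ]]), 'position': array
[... 762 characters left out ...]
159.9] 0.71 [585. 321.  25.]
{'time_s': 0.7, 'joints': array([-1.17837984e+00,  3.52939637e-01,  1.63337036e+00, -2.20734292e-05,
        1.15520631e+00, -2.38952507e-03]), 'qd': array([ 0.002491  , -0.00112798,  0.00029516, -0.00063811,  0.00102275,
        0.00052496]), 'effort': array([ 3.56285100e-04, -5.93603325e+01, -3.34516740e+01,  6.97029778e-02,
        1.57284178e-02, -1.46515180e-05]), 'tcp_pos': array([ 240.4012846 , -576.94087411,  214.63340041]), 'ee_rot': array([3.14151636e+00, 2.03775516e-05, 3.94814919e-01]), 'force': array([-0.73139704,  0.45501341,  0.36681014]), 'ft_torque': array([-0.02767364,  0.03585516, -0.03792115]), 'finger_force': 0.0, 'width': 0.9987089713948416}
```

View pics/top0.png

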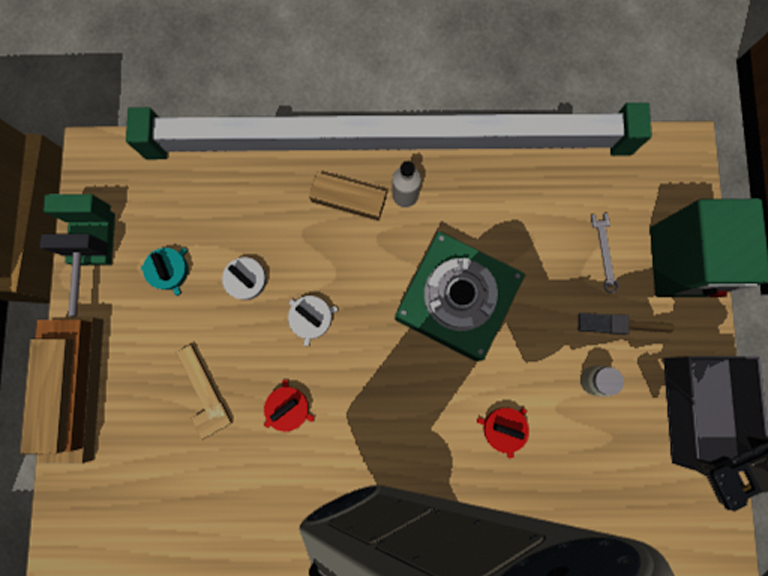

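View pics/scene0.png

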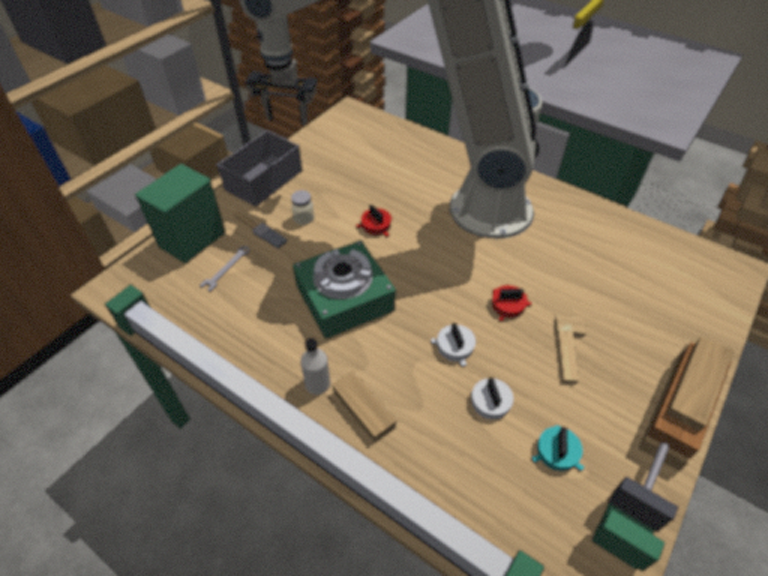

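The top view shows these candidates (native row, col): white three-lugged cap (209,207), plain white lid (185,162), red lugged caps (272,191) and (286,338), and a turquoise lugged one (179,111). I choose the white one with lugs at (209,207). Next is one close composite crop of it and the port.

```bash
cat > comp.py <<'E'
from h import *
def comp(fn,boxes):
    ims={n:manip.get_image(n) for n in ("scene","top")}
    t=[]
    for n,(r,c,h) in boxes:
        f=ims[n]["frame"][r-h:r+h,c-h:c+h,::-1]
        t.append(cv2.resize(f,(300,300) if len(boxes)>2 else (400,400),interpolation=cv2.INTER_CUBIC))
    k=2
    cv2.imwrite("pics/"+fn,np.vstack([np.hstack(t[i:i+k]) for i in range(0,len(t),k)])); return ims
E
python3 - <<'E'
from comp import *
ims=comp("c1.png",[("top",(211,207,25)),("scene",(228,304,25)),("top",(193,307,50)),("scene",(185,228,50))])
import pickle; pickle.dump(ims,open("ims0.pkl","wb"))
print(pix(ims["scene"],[240,-577,214.6]))
for n in ims: print([d for d in manip.look_for("cap_handle",ims[n])][:4])
E
```

```text
(np.float64(81.30881488620506), np.float64(191.40625406721378))
[{'pixel': [148.9, 250.1], 'p': 0.82}, {'pixel': [201.6, 339.9], 'p': 0.71}, {'pixel': [300.4, 373.2], 'p': 0.57}]
[{'pixel': [212.1, 205.4], 'p': 0.92}, {'pixel': [273.1, 189.8], 'p': 0.91}, {'pixel': [177.0, 111.5], 'p': 0.89}, {'pixel': [285.1, 337.7], 'p': 0.67}]
```

View pics/c1.png

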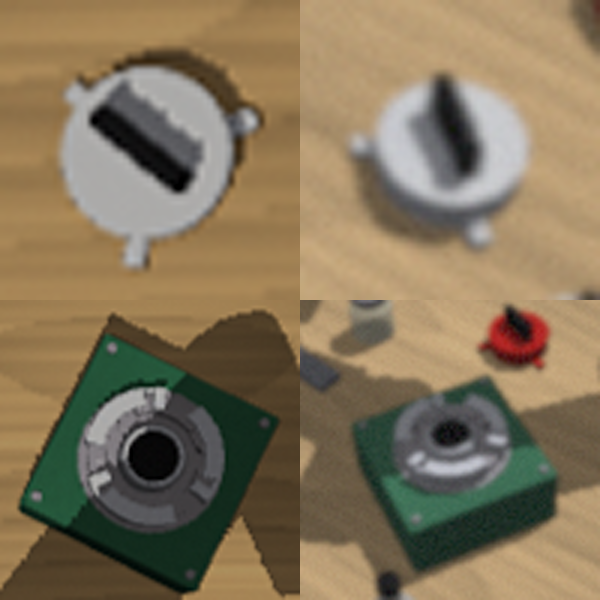

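```bash
cat > rect.py <<'E'
from h import *
def rectify(im,c,z,half,N=400):
    # patch: right = world -y, up = world +x
    src=[];dst=[]
    for a,b in ((0,0),(0,N),(N,0),(N,N)):
        P=[c[0]+half-2*half*b/N, c[1]+half-2*half*a/N, z]; r,q=pix(im,P); src.append((q,r)); dst.append((a,b))
    H=cv2.getPerspectiveTransform(np.float32(src),np.float32(dst))
    return cv2.warpPerspective(im["frame"][:,:,::-1].copy(),H,(N,N),flags=cv2.INTER_CUBIC)
E
python3 - <<'E'
import pickle
from rect import *
ims=pickle.load(open("ims0.pkl","rb")); t,s=ims["top"],ims["scene"]
print("cap",world(t,(210.8,206),30),world(s,(226.7,304),30))
def tp(x,y):return (186+y/6-.5,182+x/6-.5)
L=[world(t,tp(*p),6)[:2] for p in((75,93),(252,120),(135,262))]; print("lugs",L)
from scipy.optimize import least_squares
f=least_squares(lambda v:np.ravel([L[i]-v[:2]-60*np.array([np.cos(v[2]+a),np.sin(v[2]+a)]) for i,a in enumerate((0,-2*np.pi/3,2*np.pi/3))]),[500,170,0.9]); print(f.x,f.fun.round(1))
h=[world(t,tp(*p),62)[:2] for p in((92,113),(187,187))]; print("handle",np.mean(h,0),np.arctan2(*(h[0]-h[1])[::-1]))
# box corners z90
B=[world(t,(143+y/3-.5,257+x/3-.5),90)[:2] for x,y in((110,17),(280,118),(20,205),(193,285))]
print("box",B,np.mean(B,0))
def sp(x,y):return (135+y/3-.5,178+x/3-.5)
B2=[world(s,sp(*p),90)[:2] for p in((190,78),(257,180),(53,135),(112,255))]
print("boxS",B2,np.mean(B2,0))
c=np.mean(B,0); e=(B[0]-B[2]+B[1]-B[3]); print("edge ang",np.arctan2(e[1],e[0]))
cv2.imwrite("pics/r1.png",np.hstack([rectify(t,c,119,85),rectify(s,c,119,85)]))
E
```

```text
cap [500.10823534 168.72892038  30.        ] [500.07033508 168.2614322   30.        ]
lugs [array([535.14652589, 212.24314174]), array([519.71584028, 115.22366624]), array([442.82388502, 177.86009905])]
[499.22875039 168.44230234   0.88559788] [-2.1 -2.7 -0.8  2.9  2.8 -0.2]
handle [497.77230211 167.9424917 ] 0.910077338352304
box [array([ 687.685733  , -108.25699219]), array([ 580.29500608, -279.28203842]), array([492.73874016, -13.6458648 ]), array([ 411.61614606, -185.57035081])] [ 543.08390633 -146.68881156]
boxS [array([ 408.31629772, -185.25924646]), array([502.38722254, -11.83580232]), array([ 591.54640263, -265.9931607 ]), array([693.89905936, -84.82918125])] [ 549.03724556 -136.97934768]
edge ang -0.477866986401978
```

View pics/r1.png

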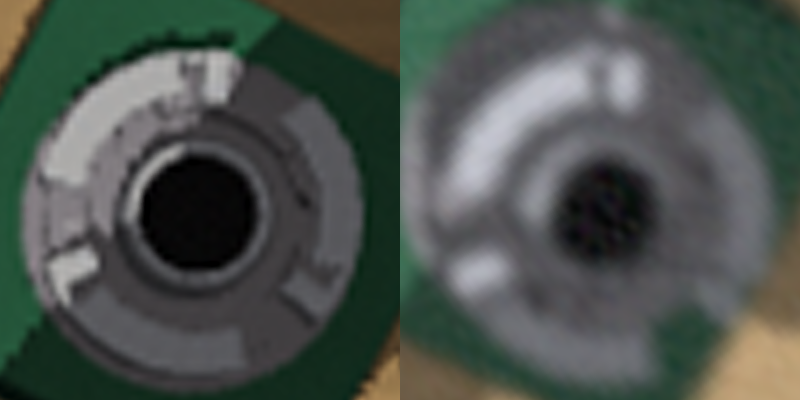

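The crop confirms the choice: a white cap with three lugs at native (211,206), about (500,168.6) mm, handle yaw about 0.90. In the rectified view the port's mouths sit at world −28°, 93° and 216°, so port yaw is about −0.478.

```bash
cat > go.py <<'E'
from h import *
def go(p,yaw):
    s=manip.get_state(); M=R.from_euler("xyz",s["ee_rot"]); y=s["ee_rot"][2]
    dy=(yaw-y+np.pi/2)%np.pi-np.pi/2
    print("t",round(s["time_s"],2),"shift",(M.inv().apply(np.array(p)-s["tcp_pos"])/1000).round(4),"turn z",round(-dy,4),"F",s["force"].round(1),"Tz",s["ft_torque"].round(2))
E
python3 - <<'E'
import pickle
from go import *
go([500,168.6,160],0.9)
ims=pickle.load(open("ims0.pkl","rb"))
for n,(r,c) in (("top",(194,307)),("scene",(178,228))):
    im=ims[n]; g=im["frame"].max(2).astype(np.uint8); h=22
    sub=cv2.resize(g[r-h:r+h,c-h:c+h],None,fx=8,fy=8,interpolation=cv2.INTER_CUBIC)
    b=(sub<40).astype(np.uint8); k,lab,st,ce=cv2.connectedComponentsWithStats(b)
    for i in range(1,k):
        if st[i,4]>1500:
            cx,cy=ce[i]; px=(r-h+(cy+.5)/8-.5,c-h+(cx+.5)/8-.5); print(n,st[i],px,world(im,px,116))
E
```

```text
t 0.9 shift [ 0.5264 -0.5883  0.0546] turn z -0.5052 F [-0.3  0.9  0.3] Tz [ 0.01 -0.01 -0.03]
top [  119   118   134   132 13783] (np.float64(194.64518337807445), np.float64(307.8158465138214)) [ 537.62959098 -146.49517421  116.        ]
scene [ 133  156   89   62 4079] (np.float64(178.94568215248836), np.float64(227.64747793576856)) [ 535.10048021 -150.8301729   116.        ]
```

```bash
python3 -c "
from rect import *
" ; cat -n go.py | tail -1
```

```text
5	    print("t",round(s["time_s"],2),"shift",(M.inv().apply(np.array(p)-s["tcp_pos"])/1000).round(4),"turn z",round(-dy,4),"F",s["force"].round(1),"Tz",s["ft_torque"].round(2))
```

```bash
r='[0,0,-0.5,0.526,-0.588,0,1]'; python3 -m jog '[[0,0,-0.1,0.18,-0.2,0,1],[0,0,-0.2,0.18,-0.2,0,1],[0,0,-0.3,0.18,-0.2,0,1],[0,0,-0.4,0.3,-0.33,0,1],[0,0,-0.5,0.3,-0.33,0,1],[0,0,-0.5,0.3,-0.33,0,1],[0,0,-0.5,0.3,-0.33,0,1],[0,0,-0.5,0.3,-0.33,0,1]]'; python3 -c "
from go import *
go([500,168.6,150],0.9)"
```

```text
time_s: 1.57
tcp_pos: [352.5, -261.2, 214.8]
ee_rot: [3.141, -0.0, 0.894]
force: [1.2, -1.3, -0.4]
width: 0.998
finger_force: 0.0
t 1.57 shift [ 0.4275 -0.1541  0.0648] turn z -0.0057 F [ 1.2 -1.3 -0.4] Tz [-0.05 -0.03  0.01]
```

```bash
python3 -m jog '[[0,0,0,0.42,-0.151,0,1],[0,0,0,0.42,-0.151,0,1],[0,0,0,0.42,-0.151,0,1],[0,0,0,0.42,-0.151,0,1],[0,0,0,0.42,-0.151,0,1],[0,0,0,0.42,-0.151,0,1],[0,0,0,0.42,-0.151,0,1],[0,0,0,0.42,-0.151,0,1]]'; python3 -c "
from go import *
go([500,168.6,120],0.9)"
```

```text
time_s: 2.23
tcp_pos: [460.9, 54.6, 214.9]
ee_rot: [3.141, -0.001, 0.895]
force: [0.5, -1.2, -0.2]
width: 0.999
finger_force: 0.0
t 2.23 shift [ 0.1134 -0.0409  0.095 ] turn z -0.005 F [ 0.5 -1.2 -0.2] Tz [-0.08 -0.06 -0.04]
```

```bash
python3 -m jog '[[0,0,-0.005,0.113,-0.041,0,1],[0,0,-0.005,0.113,-0.041,0.04,1],[0,0,-0.005,0.113,-0.041,0.095,1],[0,0,-0.005,0.113,-0.041,0.095,1],[0,0,-0.005,0.113,-0.041,0.095,1],[0,0,-0.005,0.113,-0.041,0.095,1]]'; python3 - <<'E'
from comp import *
from go import go
ims=comp("c2.png",[("top",(205,207,30)),("scene",(215,304,40))])
import pickle; pickle.dump(ims,open("ims1.pkl","wb"))
go([500,168.6,34],0.9)
s=manip.get_state(); print(s["tcp_pos"],s["ee_rot"])
E
```

```text
time_s: 2.73
tcp_pos: [497.7, 166.2, 117.8]
ee_rot: [-3.139, 0.004, 0.902]
force: [0.7, -0.5, 0.8]
width: 1.005
finger_force: 0.0
t 2.83 shift [ 0.0025 -0.0016  0.0867] turn z -0.0001 F [-0.5 -0.1 -0.1] Tz [ 0.03 -0.01  0.03]
[499.63104917 165.62933884 120.74673863] [ 3.14113648e+00 -2.66017703e-04  8.99907079e-01]
```

View pics/c2.png

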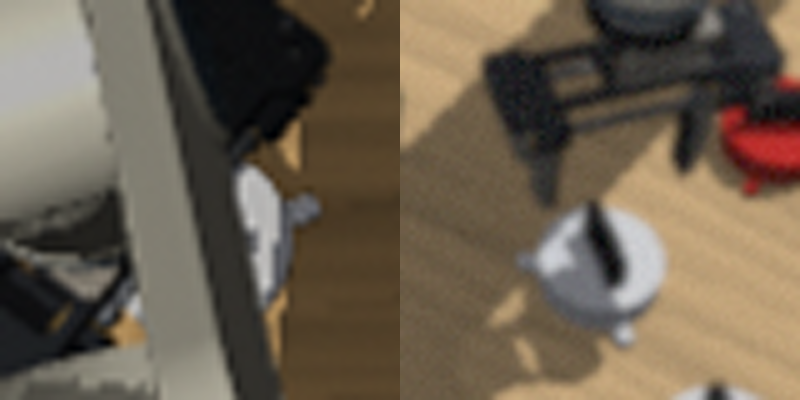

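The scene crop shows the open fingers straddling the white cap's handle at crop (600,245), aligned and clear of the red cap. I'll descend and grip.

```bash
python3 -m jog '[[0,0,0,0.002,-0.002,0.04,1],[0,0,0,0.002,-0.002,0.07,1],[0,0,0,0.002,-0.002,0.086,1],[0,0,0,0.002,-0.002,0.086,1],[0,0,0,0.002,-0.002,0.086,1],[0,0,0,0.002,-0.002,0.086,-1],[0,0,0,0.002,-0.002,0.086,-1],[0,0,0,0.002,-0.002,0.086,-1]]';python3 -m jog '[[0,0,0,0,0,0,-1],[0,0,0,0,0,0,-1],[0,0,0,0,0,0,-1],[0,0,0,0,0,0,-1],[0,0,0,0,0,0,-1]]'; python3 - <<'E'
from go import *
go([500,168.6,34],0.9)
E
```

```text
time_s: 3.5
tcp_pos: [500.2, 169.1, 35.4]
ee_rot: [3.14, -0.002, 0.9]
force: [0.1, -1.0, 0.4]
width: 0.802
finger_force: 0.0
time_s: 3.92
tcp_pos: [499.0, 169.0, 33.6]
ee_rot: [-3.142, 0.0, 0.9]
force: [-0.0, 0.1, -0.6]
width: 0.443
finger_force: 0.0
t 3.92 shift [ 0.0003  0.0011 -0.0004] turn z -0.0001 F [-0.   0.1 -0.6] Tz [-0.02 -0.02  0.05]
```

```bash
python3 -m jog '[[0,0,0,0,0,0,-1],[0,0,0,0,0,0,-1],[0,0,0,0,0,0,-1],[0,0,0,0,0,0,-1],[0,0,0,0,0,0,-1],[0,0,0,0,0,0,-1]]'; python3 -m jog '[[0,0,0,0,0,-0.03,-1],[0,0,0,0,0,-0.07,-1],[0,0,0,0,0,-0.11,-1],[0,0,0,0,0,-0.15,-1],[0,0,0,0,0,-0.18,-1],[0,0,0,0,0,-0.18,-1],[0,0,0,0,0,-0.18,-1]]';python3 - <<'E'
from go import *
go([537,-147.5,210],1.1)
E
```

```text
time_s: 4.42
tcp_pos: [498.9, 168.9, 33.5]
ee_rot: [-3.142, 0.0, 0.9]
force: [0.5, -0.5, -0.4]
width: 0.148
finger_force: 30.0
time_s: 5.0
tcp_pos: [499.5, 169.1, 214.5]
ee_rot: [3.14, -0.002, 0.9]
force: [-1.0, -0.2, -5.6]
width: 0.149
finger_force: 30.0
t 5.0 shift [-0.2247  0.2262  0.0043] turn z -0.2002 F [-1.  -0.2 -5.6] Tz [-0.03 -0.05 -0.  ]
```

```bash
python3 - <<'E'
from rect import *
import pickle
c=np.array([537,-147.5]); yaw=-0.478; half=85; out=[]
ims={n:manip.get_image(n) for n in("top","scene")}; pickle.dump(ims,open("ims2.pkl","wb"))
for n in("top","scene"):
    o=rectify(ims[n],c,119,half)
    # draw using rectified plane for z=119; other heights projected through camera
    def pt(P):
        r,q=pix(ims[n],P); w=world(ims[n],(r,q),119); return (int(round((c[1]+half-w[1])/(2*half)*400)),int(round((c[0]+half-w[0])/(2*half)*400)))
    for rad,z,col in((69,119,(0,0,255)),(51,119,(0,255,255)),(34,100,(255,0,0))):
        if z<119: continue
        cv2.polylines(o,[np.array([pt([c[0]+rad*np.cos(a),c[1]+rad*np.sin(a),z]) for a in np.linspace(0,6.283,60)])],True,col,1)
    for k in range(3):
        for d in(-16,16):
            a=yaw+np.radians(120*k+d); cv2.line(o,pt([c[0]+51*np.cos(a),c[1]+51*np.sin(a),119]),pt([c[0]+69*np.cos(a),c[1]+69*np.sin(a),119]),(255,0,255),1)
    cv2.polylines(o,[np.array([pt([c[0]+100*(i*np.cos(yaw)-j*np.sin(yaw)),c[1]+100*(i*np.sin(yaw)+j*np.cos(yaw)),90]) for i,j in((1,1),(1,-1),(-1,-1),(-1,1))])],True,(0,128,255),1)
    out.append(o)
cv2.imwrite("pics/r2.png",np.hstack(out))
E
```

```text
(no output)
```

View pics/r2.png

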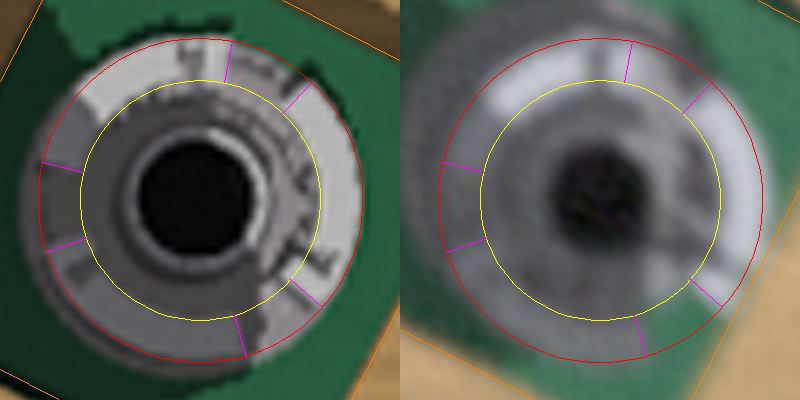

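Overlay fits in both views: red ring circle, mouth edges and box outline coincide with the picture; bore centre at (197,200)/(597,200). Port is at about (537,−146.8), yaw −0.478.

```bash
python3 -m jog '[[0,0,-0.1,-0.225,0.226,0,-1],[0,0,-0.2,-0.225,0.226,0,-1],[0,0,-0.3,-0.225,0.226,0,-1],[0,0,-0.4,-0.225,0.226,0,-1],[0,0,-0.5,-0.225,0.226,0,-1],[0,0,-0.6,-0.225,0.226,0,-1],[0,0,-0.716,-0.225,0.226,0,-1],[0,0,-0.716,-0.225,0.226,0,-1]]';python3 - <<'E'
from go import *
go([537,-146.8,160],1.616)
E
```

```text
time_s: 5.77
tcp_pos: [534.6, -150.7, 210.7]
ee_rot: [-3.137, -0.001, 1.622]
force: [0.3, 0.6, -4.8]
width: 0.147
finger_force: 30.0
t 5.77 shift [0.0038 0.0028 0.0507] turn z 0.0062 F [ 0.3  0.6 -4.8] Tz [-0.03 -0.09 -0.04]
```

```bash
python3 -m jog '[[0,0,0,0,0,0,-1],[0,0,0,0,0,0,-1],[0,0,0,0,0,0,-1],[0,0,0,0,0,0,-1]]';python3 - <<'E'
from go import *
go([537,-146.8,160],1.616)
E
```

```text
time_s: 6.1
tcp_pos: [535.2, -146.7, 212.2]
ee_rot: [-3.139, -0.001, 1.616]
force: [-0.1, -0.3, -4.5]
width: 0.148
finger_force: 30.0
t 6.1 shift [-0.0003  0.0019  0.0522] turn z 0.0003 F [-0.1 -0.3 -4.5] Tz [-0.01 -0.09 -0.03]
```

```bash
python3 -m jog '[[0,0,0,0,0.0015,0.025,-1],[0,0,0,0,0.0015,0.052,-1],[0,0,0,0,0.0015,0.052,-1],[0,0,0,0,0.0015,0.052,-1],[0,0,0,0,0.0015,0.052,-1],[0,0,0,0,0.0015,0.052,-1]]';python3 - <<'E'
from comp import *
from go import go
go([537,-146.8,160],1.616)
comp("c3.png",[("top",(193,307,40)),("scene",(178,228,35))])
E
```

```text
time_s: 6.6
tcp_pos: [538.6, -147.6, 163.2]
ee_rot: [3.139, 0.001, 1.616]
force: [-0.1, -0.2, -3.5]
width: 0.149
finger_force: 30.0
t 6.6 shift [ 0.0009 -0.0016  0.0032] turn z 0.0005 F [-0.1 -0.2 -3.5] Tz [-0.03 -0.05 -0.04]
```

View pics/c3.png

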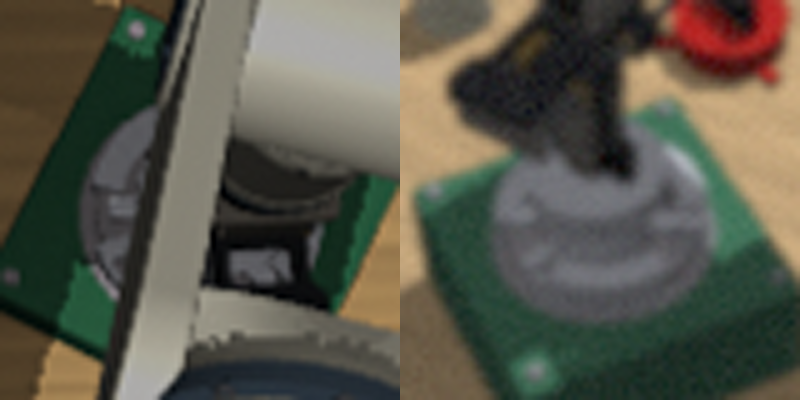

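The cap is over the port with lugs toward the mouths (scene crop (690,215) and (540,260)); the top view is mostly hidden by the arm. I'll lower it by feel.

```bash
python3 -m jog '[[0,0,0,0.0005,0,0.003,-1],[0,0,0,0.0005,0,0.006,-1],[0,0,0,0.0005,0,0.009,-1],[0,0,0,0.0005,0,0.012,-1],[0,0,0,0.0005,0,0.012,-1],[0,0,0,0.0005,0,0.012,-1]]';python3 - <<'E'
from go import *
go([537,-146.8,136],1.616)
E
```

```text
time_s: 7.2
tcp_pos: [537.3, -147.2, 149.2]
ee_rot: [-3.141, -0.0, 1.616]
force: [-0.1, -0.6, -4.5]
width: 0.149
finger_force: 30.0
t 7.2 shift [ 0.0004 -0.0003  0.0132] turn z -0.0003 F [-0.1 -0.6 -4.5] Tz [-0.06 -0.11 -0.  ]
```

```bash
python3 -m jog '[[0,0,0,0,0,0.002,-1],[0,0,0,0,0,0.004,-1],[0,0,0,0,0,0.006,-1],[0,0,0,0,0,0.008,-1],[0,0,0,0,0,0.01,-1],[0,0,0,0,0,0.01,-1],[0,0,0,0,0,0.01,-1]]';python3 - <<'E'
from go import *
go([537,-146.8,136],1.616)
E
```

```text
time_s: 7.78
tcp_pos: [537.5, -147.2, 139.4]
ee_rot: [-3.141, -0.0, 1.616]
force: [0.2, 0.1, -5.0]
width: 0.152
finger_force: 30.0
t 7.78 shift [ 0.0004 -0.0004  0.0034] turn z -0.0002 F [ 0.2  0.1 -5. ] Tz [-0.06 -0.07  0.03]
```

Cap at about 105.5 mm with no contact, so the lugs are down in the mouths. I'll find the ledge.

```bash
python3 -m jog '[[0,0,0,0,0,0.001,-1],[0,0,0,0,0,0.002,-1],[0,0,0,0,0,0.003,-1],[0,0,0,0,0,0.003,-1],[0,0,0,0,0,0.003,-1]]'; python3 -m jog '[[0,0,0,0,0,0.0005,-1],[0,0,0,0,0,0.0005,-1],[0,0,0,0,0,0.0005,-1]]'
```

```text
time_s: 8.2
tcp_pos: [537.5, -147.2, 136.5]
ee_rot: [-3.142, -0.0, 1.616]
force: [-0.2, -0.5, -3.8]
width: 0.148
finger_force: 30.0
time_s: 8.45
tcp_pos: [537.5, -147.3, 136.1]
ee_rot: [-3.142, 0.0, 1.616]
force: [1.0, 0.1, -3.8]
width: 0.147
finger_force: 30.0
```

```bash
python3 -m jog '[[0,0,0,0,0,0.0005,-1],[0,0,0,0,0,0.0005,-1],[0,0,0,0,0,0.0005,-1]]'; python3 -m jog '[[0,0,0,0,0,0.0005,-1],[0,0,0,0,0,0.0005,-1],[0,0,0,0,0,0.0005,-1]]'; python3 -m jog '[[0,0,0,0,0,0.0005,-1],[0,0,0,0,0,0.0005,-1],[0,0,0,0,0,0.0005,-1]]'
```

```text
time_s: 8.7
tcp_pos: [537.6, -147.3, 135.7]
ee_rot: [3.141, 0.0, 1.616]
force: [-0.3, -0.2, -4.2]
width: 0.15
finger_force: 30.0
time_s: 8.95
tcp_pos: [537.7, -147.2, 135.5]
ee_rot: [3.141, -0.0, 1.616]
force: [-2.4, 1.9, 3.9]
width: 0.153
finger_force: 30.0
time_s: 9.2
tcp_pos: [537.7, -147.2, 135.3]
ee_rot: [3.141, 0.0, 1.616]
force: [-3.6, 2.4, 8.0]
width: 0.149
finger_force: 30.0
```

```bash
python3 -m jog '[[0,0,0,0,0,-0.0006,-1],[0,0,0,0,0,-0.0006,-1],[0,0,0,0,0,-0.0006,-1]]'; python3 -c "
from go import *
go([537,-146.8,135.5],1.616)"
```

```text
time_s: 9.45
tcp_pos: [537.7, -147.2, 135.5]
ee_rot: [3.141, 0.0, 1.616]
force: [-2.5, 1.5, 6.6]
width: 0.151
finger_force: 30.0
t 9.45 shift [ 0.0004 -0.0007  0.    ] turn z -0.0002 F [-2.5  1.5  6.6] Tz [ 0.12  0.42 -0.  ]
```

```bash
python3 -m jog '[[0,0,0,0,0,-0.0002,-1],[0,0,0.02,0,0,-0.0002,-1],[0,0,0.04,0,0,-0.0002,-1],[0,0,0.06,0,0,-0.0002,-1],[0,0,0.08,0,0,-0.0002,-1],[0,0,0.08,0,0,-0.0002,-1]]'; python3 -c "
from go import *
go([537,-146.8,135.5],1.616)"
```

```text
time_s: 9.95
tcp_pos: [538.2, -147.5, 135.6]
ee_rot: [3.14, 0.0, 1.534]
force: [2.6, 0.0, 1.4]
width: 0.148
finger_force: 30.0
t 9.95 shift [ 0.0006 -0.0012  0.0001] turn z -0.082 F [2.6 0.  1.4] Tz [-0.29 -0.41  0.13]
```

```bash
python3 -m jog '[[0,0,0.03,0,-0.0005,0.0001,-1],[0,0,0.06,0,-0.0005,0.0002,-1],[0,0,0.09,0,-0.0005,0.0002,-1],[0,0,0.12,0,-0.0005,0.0002,-1],[0,0,0.15,0,-0.0005,0.0002,-1],[0,0,0.15,0,-0.0005,0.0002,-1]]'; python3 -c "
from go import *
go([537,-146.8,135.5],1.616)"
```

```text
time_s: 10.45
tcp_pos: [537.4, -147.4, 135.5]
ee_rot: [3.141, 0.0, 1.385]
force: [-0.4, -0.2, 4.7]
width: 0.152
finger_force: 30.0
t 10.45 shift [ 0.0006 -0.0005  0.    ] turn z -0.2314 F [-0.4 -0.2  4.7] Tz [-0.28 -0.09  0.11]
```

```bash
python3 -m jog '[[0,0,0.03,0,0,0,-1],[0,0,0.06,0,0,0,-1],[0,0,0.09,0,0,0,-1],[0,0,0.12,0,0,0,-1],[0,0,0.15,0,0,0,-1],[0,0,0.18,0,0,0,-1],[0,0,0.18,0,0,0,-1]]'; python3 -c "
from go import *
go([537,-146.8,135.5],1.616)"
```

```text
time_s: 11.03
tcp_pos: [537.3, -147.4, 135.5]
ee_rot: [3.141, 0.0, 1.205]
force: [1.0, 0.3, 6.0]
width: 0.147
finger_force: 30.0
t 11.03 shift [ 0.0004 -0.0005  0.    ] turn z -0.4109 F [1.  0.3 6. ] Tz [-0.25  0.01  0.18]
```

```bash
python3 -m jog '[[0,0,0.02,0,0,-0.0001,-1],[0,0,0.035,0,0,-0.0001,-1],[0,0,0.035,0,0,-0.0001,-1]]'; python3 -m jog '[[0,0,0.02,0,0,0,-1],[0,0,0.035,0,0,0,-1],[0,0,0.035,0,0,0,-1]]';  python3 -c "
from go import *
go([537,-146.8,135.5],1.616)"
```

```text
time_s: 11.28
tcp_pos: [537.3, -147.4, 135.5]
ee_rot: [3.141, 0.0, 1.17]
force: [-0.0, -0.2, 5.4]
width: 0.152
finger_force: 30.0
time_s: 11.53
tcp_pos: [537.2, -147.4, 135.5]
ee_rot: [3.141, 0.0, 1.135]
force: [0.9, -0.6, 5.1]
width: 0.153
finger_force: 30.0
t 11.53 shift [ 0.0004 -0.0004  0.    ] turn z -0.481 F [ 0.9 -0.6  5.1] Tz [-0.29 -0.04  0.21]
```

```bash
python3 -m jog '[[0,0,0.015,0,0,0,-1],[0,0,0.03,0,0,0,-1],[0,0,0.03,0,0,0,-1]]';  python3 -c "
from go import *
go([537,-146.8,135.5],1.616)"
```

```text
time_s: 11.78
tcp_pos: [537.2, -147.3, 135.5]
ee_rot: [3.141, 0.0, 1.105]
force: [-0.3, -1.0, 5.2]
width: 0.15
finger_force: 30.0
t 11.78 shift [ 0.0004 -0.0004  0.    ] turn z -0.511 F [-0.3 -1.   5.2] Tz [-0.25 -0.02  0.21]
```

```bash
python3 -m jog '[[0,0,0.02,0,0,0,-1],[0,0,0.04,0,0,0,-1],[0,0,0.04,0,0,0,-1]]'; python3 -m jog '[[0,0,0.02,0,0,0,-1],[0,0,0.035,0,0,0,-1],[0,0,0.035,0,0,0,-1]]';  python3 -c "
from go import *
go([537,-146.8,135.5],1.616)"
```

```text
time_s: 12.03
tcp_pos: [537.2, -147.3, 135.5]
ee_rot: [3.141, 0.0, 1.065]
force: [0.1, -1.2, 5.5]
width: 0.149
finger_force: 30.0
time_s: 12.28
tcp_pos: [537.2, -147.4, 135.5]
ee_rot: [3.141, 0.0, 1.03]
force: [1.2, -0.8, 5.3]
width: 0.15
finger_force: 30.0
t 12.28 shift [ 0.0004 -0.0005  0.    ] turn z -0.586 F [ 1.2 -0.8  5.3] Tz [-0.21  0.07  0.2 ]
```

```bash
python3 -m jog '[[0,0,0.02,0,0,0,-1],[0,0,0.04,0,0,0,-1],[0,0,0.04,0,0,0,-1]]'; python3 -m jog '[[0,0,0.02,0,0,0,-1],[0,0,0.035,0,0,0,-1],[0,0,0.035,0,0,0,-1]]';  python3 -c "
from go import *
go([537,-146.8,135.5],1.616)"
```

```text
time_s: 12.53
tcp_pos: [537.2, -147.4, 135.5]
ee_rot: [3.141, 0.0, 0.99]
force: [-0.6, 0.2, 5.9]
width: 0.149
finger_force: 30.0
time_s: 12.78
tcp_pos: [537.0, -147.4, 135.0]
ee_rot: [-3.142, 0.0, 0.955]
force: [1.8, -1.5, 0.4]
width: 0.151
finger_force: 30.0
t 12.78 shift [ 0.0005 -0.0003 -0.0005] turn z -0.6611 F [ 1.8 -1.5  0.4] Tz [-0.49 -0.13  0.15]
```

```bash
python3 -m jog '[[0,0,0.01,0,0,0,-1],[0,0,0.02,0,0,0,-1],[0,0,0.02,0,0,0,-1]]';  python3 -c "
from go import *
go([537,-146.8,135.5],1.616)"
```

```text
time_s: 13.03
tcp_pos: [536.0, -146.7, 134.4]
ee_rot: [-3.139, 0.0, 0.935]
force: [0.2, 0.1, -3.9]
width: 0.147
finger_force: 30.0
t 13.03 shift [ 0.0005  0.0008 -0.0011] turn z -0.6813 F [ 0.2  0.1 -3.9] Tz [-0.04  0.03 -0.01]
```

The resistance has gone and only the weight is felt, so all the lugs are over the notches. I'll lower it.

```bash
python3 -m jog '[[0,0,0.015,0,0,0,-1],[0,0,0.015,0,0,0.001,-1],[0,0,0.015,0,0,0.002,-1],[0,0,0.015,0,0,0.003,-1],[0,0,0.015,0,0,0.003,-1],[0,0,0.015,0,0,0.003,-1]]';  python3 -c "
from go import *
go([537,-146.8,135.5],1.616)"
```

```text
time_s: 13.53
tcp_pos: [536.9, -147.2, 132.1]
ee_rot: [-3.141, 0.0, 0.921]
force: [-0.5, -0.0, -4.5]
width: 0.152
finger_force: 30.0
t 13.53 shift [ 0.0003 -0.0002 -0.0034] turn z -0.6951 F [-0.5 -0.  -4.5] Tz [ 0.01 -0.05  0.04]
```

```bash
python3 -m jog '[[0,0,0,0,0,0.001,-1],[0,0,0,0,0,0.002,-1],[0,0,0,0,0,0.002,-1],[0,0,0,0,0,0.002,-1]]'; python3 -m jog '[[0,0,0,0,0,0.0004,-1],[0,0,0,0,0,0.0004,-1],[0,0,0,0,0,0.0004,-1]]';python3 -c "
from go import *
go([537,-146.8,135.5],1.616)"
```

```text
time_s: 13.87
tcp_pos: [537.0, -147.2, 130.2]
ee_rot: [-3.141, 0.0, 0.921]
force: [1.0, -1.0, -5.3]
width: 0.151
finger_force: 30.0
time_s: 14.12
tcp_pos: [537.1, -147.2, 129.9]
ee_rot: [3.142, -0.0, 0.921]
force: [-1.0, -0.4, -3.9]
width: 0.15
finger_force: 30.0
t 14.12 shift [ 0.0003 -0.0003 -0.0056] turn z -0.6952 F [-1.  -0.4 -3.9] Tz [-0.01 -0.04 -0.03]
```

```bash
python3 -m jog '[[0,0,0,0,0,0.0004,-1],[0,0,0,0,0,0.0004,-1],[0,0,0,0,0,0.0004,-1]]'; python3 -m jog '[[0,0,0,0,0,0.0003,-1],[0,0,0,0,0,0.0003,-1],[0,0,0,0,0,0.0003,-1]]';python3 -c "
from go import *
go([537,-146.8,135.5],1.616)"
```

```text
time_s: 14.37
tcp_pos: [537.2, -147.2, 129.7]
ee_rot: [3.141, -0.0, 0.921]
force: [-0.4, 0.8, -2.6]
width: 0.155
finger_force: 30.0
time_s: 14.62
tcp_pos: [537.2, -147.2, 129.6]
ee_rot: [3.141, -0.0, 0.921]
force: [-1.4, 2.7, 3.6]
width: 0.146
finger_force: 30.0
t 14.62 shift [ 0.0002 -0.0004 -0.0059] turn z -0.6952 F [-1.4  2.7  3.6] Tz [0.08 0.37 0.01]
```

It is seated 5.9 mm below the ledge contact. I'll release and retreat straight up.

```bash
python3 -m jog '[[0,0,0,0,0,0,-0.4],[0,0,0,0,0,0,-0.2],[0,0,0,0,0,0,0],[0,0,0,0,0,0,0],[0,0,0,0,0,0,0],[0,0,0,0,0,0,0]]'; python3 -m jog '[[0,0,0,0,0,-0.01,0],[0,0,0,0,0,-0.03,0],[0,0,0,0,0,-0.06,0],[0,0,0,0,0,-0.09,0],[0,0,0,0,0,-0.12,0],[0,0,0,0,0,-0.12,0]]'; python3 -m jog '[[0,0,0,-0.03,0.03,-0.02,0],[0,0,0,-0.06,0.06,-0.02,0],[0,0,0,-0.09,0.09,-0.02,0],[0,0,0,-0.11,0.11,-0.02,0],[0,0,0,-0.14,0.14,-0.02,0],[0,0,0,-0.17,0.17,-0.02,0],[0,0,0,-0.19,0.19,-0.02,0],[0,0,0,-0.19,0.19,-0.02,0]]'; python3 - <<'E'
from comp import *
comp("c4.png",[("top",(193,307,40)),("scene",(178,228,35))])
print(manip.get_state()["time_s"])
E
```

```text
time_s: 15.12
tcp_pos: [537.1, -147.3, 129.2]
ee_rot: [3.142, -0.0, 0.921]
force: [-0.5, 0.3, 0.3]
width: 0.501
finger_force: 0.0
time_s: 15.62
tcp_pos: [540.1, -148.1, 256.0]
ee_rot: [3.133, -0.004, 0.921]
force: [0.4, -0.9, -0.1]
width: 0.499
finger_force: 0.0
time_s: 16.28
tcp_pos: [573.0, -418.9, 268.7]
ee_rot: [3.14, 0.002, 0.917]
force: [-0.4, -0.2, 0.1]
width: 0.504
finger_force: 0.0
16.3833
```

View pics/c4.png

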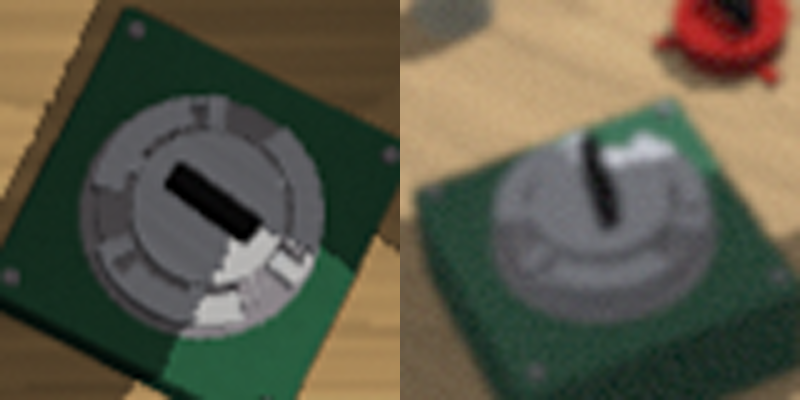

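The cap sits centred and level on the port (top crop (212,203)). The mouths are empty with the lugs under the hooks, and the gripper is clear.

```bash
python3 -c "
from cell import manip
print(manip.close_job())"
```

```text
the job is handed in; nothing more can be done
None
```

The job is handed in: the three-lugged white cap is on the port, twisted clockwise about 40° until its lugs dropped 6 mm into the notches, and it is level and released, at about 16 s.

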